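# Load the ink rack past the sprung gate

### The job

Press the long pedal of the sprung gate down with one fingertip to hold the gate open and, while holding it, push the ink-pot rack along the lane with the other finger, until it is fully home against the end stop and the gate can spring shut behind it. Keep the gate open, its tongue well clear of the rack, until the whole rack is past it; then let go of everything. Only press and push: do not lift or tip the rack, and leave the other things on the desk alone.

Things in the scene. Friction and masses are not known exactly. Their poses are not given: they have to be found in the camera images.
- dock: Fixed plywood lane on the desk. Origin: desk level, lane centre line, beside the gate's tongue. +x: the way the rack is pushed; +y: across, towards gate and pedal. Base 6 mm thick, x -217 to +128, y -40 to +105 mm. Lane 60 mm wide (y -30 to +30), walls 5 mm thick, tops 26 mm above the desk, open above and at the -x end; gap for the tongue at x -8 to +8.
- gate (a joint): Gate angle, rad: 0 shut, 0.75 open at its stop. A bent aluminium lever: pedal outside the lane, tongue over it; hinge axis along dock x at y +40 mm, 18 mm above the desk. Pedal down = open. Tongue clear of the rack from 0.48; aim for 0.6 to 0.7. Pushing the rack cannot open it. A spring (at 30 mm from the hinge about 3 N shut, 6 N open) shuts it at once when let go.
- pedal_mid (a point): Middle of the pedal's top face, at dock x -92 mm, 33 mm from the hinge. The pedal is a flat plate 4 mm thick, 8 to 58 mm out (+y) from the hinge, along the whole lane from x -210 to +25 mm, so it can be pressed anywhere along it. Shut, it rises outward at 43 degrees (top about 49 mm above the desk at y +70 mm); at the stop it lies level, top 20 mm above the desk.
- tongue_tip (a point): End of the tongue, on its middle line; shut: dock x 0, y +18, 50 mm above the desk. The tongue is a bar 6 mm thick (x -3 to +3) and 10 mm wide, slanting from the hinge up into the lane to y +14 mm; it blocks the rack. Pressing the pedal swings it sideways (+y) out of the lane, near upright, top under 60 mm.
- rack: Wooden ink-pot rack: open box 110 mm long (x), 56 wide, 50 tall, with three glass ink pots in a row fixed in it (black caps to 61 mm above its underside); 0.25 to 0.4 kg. Origin: centre of its underside. Stands on the lane floor, 6 mm above the desk, x along dock +x, front 15 to 58 mm short of the tongue's middle.
- home (a point): Where the rack's origin is when home: dock x +65 mm, y 0, 6 mm above the desk (fixed to the dock). The end stop is a cross wall, its face at dock x +120 mm, top 40 mm above the desk. Home, the rack's front is on the stop and its rear face 10 mm past the tongue's middle, so the gate can shut behind it.
- marker_a: Blue marker pen lying on the desk on the -y side of the lane, 130 mm long, 16 mm thick; leave alone. Origin: middle of its underside.
- marker_b: Grey marker pen lying beyond the pedal, 130 mm long, 16 mm thick; leave alone. Origin: middle of its underside.
- ink_bottle: Small jar, 40 mm across, 55 mm tall, on the -y side of the lane; leave alone. Origin: centre of its underside.
- eraser: White eraser 55 x 24 x 13 mm on the -y side of the lane; leave alone. Origin: centre of its underside.
- tape_roll: Roll of paper tape, 64 mm across, 19 mm tall, beyond the pedal; leave alone. Origin: centre of its underside.
- sharpener: Metal pencil sharpener 26 x 16 x 12 mm beyond the pedal; leave alone. Origin: centre of its underside.
- mug: White mug, 72 mm across, 75 mm tall, beyond the open end of the lane; leave alone. Origin: centre of its underside.
Mind the look-alikes: they are no part of the job. What is shaped like the rack but blue or green is not meant.

How it is judged (in metres and radians):
On the way, in this order (a step that is already met when the one before it is completed fails the run):
1. the gate is held open by the fingers while the rack is still in front of it (value of joint gate above 0.48 rad and contact force between the fingers and gate above 0.3 N and x of rack in the frame of dock below -0.05 m), for 0.1 s.
2. the rack is pushed past the held gate (value of joint gate above 0.48 rad and contact force between the fingers and gate above 0.3 N and x of rack in the frame of dock above -0.01 m), for 0.1 s.
At the end, for the whole second after the job is handed in: The rack stands level on the lane floor within 5 mm of its home place at the end stop, at rest, and the gate has sprung shut behind it (below 0.08 rad) (x of rack in the frame of home between -0.005 and 0.005 m and z of rack in the frame of dock below 0.01 m and y of rack in the frame of dock between -0.005 and 0.005 m and angle between rack's own z axis and vertical below 0.08 rad and linear speed of rack below 0.02 m/s and value of joint gate below 0.08 rad); the robot touches nothing.
It fails at once if the gate is not held clear (below 0.46 rad) while the rack is passing its tongue (x of rack in the frame of dock between -0.05 and 0.0585 m and value of joint gate below 0.46 rad).
It fails at once if the rack is lifted more than 9 mm off the lane floor (z of rack in the frame of dock above 0.015 m).
It fails at once if the rack is tipped (angle between rack's own z axis and vertical above 0.2 rad).
It fails at once if another thing on the desk is moved more than 20 mm (distance of any of marker_a, marker_b, ink_bottle, eraser, tape_roll, sharpener, mug from where it was at the start of the episode above 0.02 m).
It also fails if it takes over 42 s, if anything falls off the work surface, if the arm or the gripper's body presses on something with over 40 N, if the wrist force passes 120 N, or if a joint passes its speed limit or range.

### The arm

A 6-joint arm with a two-finger parallel gripper is mounted at the origin on the work surface. World frame = base frame: x ahead of the robot, y to its left, z up, the work surface at z = 0. Lengths are in m, angles in degrees, forces in N, time in s.
With the tool pointing down it reaches from about 0.275 to 0.825 m from the base axis. Payload 4.9 kg.
Tool frame: the origin (TCP) lies at the very end of the fingers, on their centre line; the grasp point (between the pads) lies 19 mm behind it; z points along the fingers, y is the direction in which the jaws open and shut (so a half turn about z gives the same grasp; the last joint's range is limited). The gripper opens to 85 mm and grips with 20 to 120 N. Pads are 22 mm wide; open, the fingers measure 114 mm over their backs; the gripper's body (76 mm by 85 mm) begins 54 mm behind the grasp point. The pads swing forward as they close: fully open they stand 13 mm farther back than shut.
Start: joints at [-7.689, 18.69, -11.035, 60.275, 0, 82.311], TCP at [0.55, 0, 0.231] pointing down, gripper open.
Joint ranges: [-152.03, 152.03], [-55.5, 102.48], [-74.3, 77.21], [-110.64, 120.58], [-84.22, 78.4], [-180, 180]. Speed limits (degrees/s): [147.25, 147.25, 180, 180, 180, 180].

### API

Orientations are given as [roll, pitch, yaw] about the fixed x, y, z axes, in that order (R = Rz(yaw) Ry(pitch) Rx(roll)).
In Python, from workcell import read_state, get_image, calibration, order gives the robot as it stands.
- The arm moves only by the tool send_rows, never from a script. Its argument "commands" is a list of rows, each an object of numbers: "x", "y", "z": the shift along the tool's x, y, z in m; "roll": the turn about the tool's z in rad; "fingers": the finger opening in m, from 0 to 0.0854. In form: [{"x": .., "y": .., "z": .., "roll": .., "fingers": ..}, ...]. A call has 1 to 5 rows; each row shifts and turns the pose as measured when the row begins, along the tool's axes as they then stand; what a row does not reach is not made up. A row lasts 1/8 s, in which the tool goes at most 62.5 mm and 10.7 degrees, less where a joint would pass 70% of its speed; a pose out of reach is approached as far as the arm can. A call is refused whole if a number of a shift passes 0.0625 or a number of a turn 0.188, either way. A call with a gripper value outside its range is refused whole. The fingers move at their own pace and stop on an object; "grip_force" is the grip in N (left out, the last holds). Time passes only in rows, so rows that do not move let the fingers close. It gives the time, the measured TCP pose, the force and the opening at its end, in the units of the state.
- read_state(): the state, without advancing time (a new reading comes with each control period).
- get_image(name): name is "scene" or "side" or "wrist"; returns the picture (384x512x3 uint8, red, green, blue); there is no depth.
- calibration(name): a dict with "K" (3x3 intrinsics, pixels), "rvec" (rotation vector, rad) and "tvec" (3), from world to camera coordinates, as OpenCV has them; the wrist camera has in their place "mount" (4x4, takes a point from camera to tool coordinates, whose origin is the TCP and whose axes are the flange's). Camera axes: x right, y down, z forward; pixel columns grow to the right and rows downward; lengths in m; the calibration is good to about 2 mm. A picture is of the moment at which its call begins: read the wrist's pose just before it. calibration takes no time and is no camera call.
- order.job_done(): hands the job in, once; it reports no verdict.
The state is a dict: "time": time; "joint_pos": joint angles; "joint_velocities": joint speeds; "effort": joint torques, N m; "tool_pos": TCP position; "eef_rot": TCP orientation; "wrist_force": force on the tool from outside, world axes, zero at the start; "moment": the same for the moment, N m; "width": finger opening in m.
Only numpy, scipy, OpenCV 4.12 (cv2) and the standard library are available. Lean on these libraries where they do the work, as an engineer would, in place of code of your own. Each camera call takes 0.05 s, during which the arm holds its last target. There are 200 camera calls.

## Working session

There is one attempt and no reset: what is moved stays moved. The work goes in short steps, Python scripts to look and compute and a tool call to move; the robot and the scene stay as the last step left them, time stands still between calls to the robot, and variables do not carry over. Pictures are saved under pics/ and viewed, about 8 in all and at most 12, crops included, and the job is handed in when it is done.

Besides the shell and the picture viewer there is one more tool, called in YAML: its name, and indented under it one key for each argument. send_rows: Moves the arm, as the interface text tells. Its arguments: {"type":"object","properties":{"commands":{"type":"array"},"grip_force":{"type":"number"}},"required":["commands"]}

```bash
mkdir -p pics
python3 - <<'E'
from workcell import read_state,get_image,calibration
import cv2,numpy as np
np.set_printoptions(precision=4,suppress=True)
print(read_state())
a=[get_image(n) for n in("scene","side")]
for n,i in zip(("scene","side"),a):
    cv2.imwrite(f"pics/{n}0.png",i[...,::-1]); cv2.imwrite(f"pics/{n}0b.png",cv2.resize(i[...,::-1],(800,600),interpolation=cv2.INTER_CUBIC))
for n in("scene","side","wrist"): print(n,calibration(n))
E
```

```text
{'time': 0.0, 'joint_pos': array([ -7.6879,  18.7306, -11.0928,  60.2742,  -0.0006,  82.3104]), 'joint_velocities': array([-0.0597,  0.0624, -0.0077,  0.0183, -0.0538,  0.0536]), 'effort': array([ -0.0012, -44.3399,  26.2443,   0.0156,  -0.0002,  -0.    ]), 'tool_pos': array([0.5494, 0.0001, 0.2305]), 'eef_rot': array([-179.9032,   -0.0125,   90.0017]), 'wrist_force': array([-0.3109, -0.2054, -0.0197]), 'moment': array([0.0269, 0.0187, 0.0074]), 'width': 0.08573772044567228}
scene {'K': array([[347.2121,   0.    , 257.1885],
       [  0.    , 347.2121, 191.3555],
       [  0.    ,   0.    ,   1.    ]]), 'rvec': array([ 2.288 ,  0.7477, -0.2948]), 'tvec': array([-0.4494, -0.1545,  0.9585])}
side {'K': array([[400.1714,   0.    , 259.6023],
       [  0.    , 400.1714, 186.6615],
       [  0.    ,   0.    ,   1.    ]]), 'rvec': array([ 2.1466, -0.6556,  0.3014]), 'tvec': array([-0.4342,  0.2796,  0.6021])}
wrist {'K': array([[303.4542,   0.    , 259.172 ],
       [  0.    , 303.4542, 192.0812],
       [  0.    ,   0.    ,   1.    ]]), 'mount': array([[ 0.0008, -0.9531, -0.3027,  0.0788],
       [ 1.    ,  0.0007,  0.0003, -0.    ],
       [-0.0001, -0.3027,  0.9531, -0.1429],
       [ 0.    ,  0.    ,  0.    ,  1.    ]])}
```

View pics/scene0b.png

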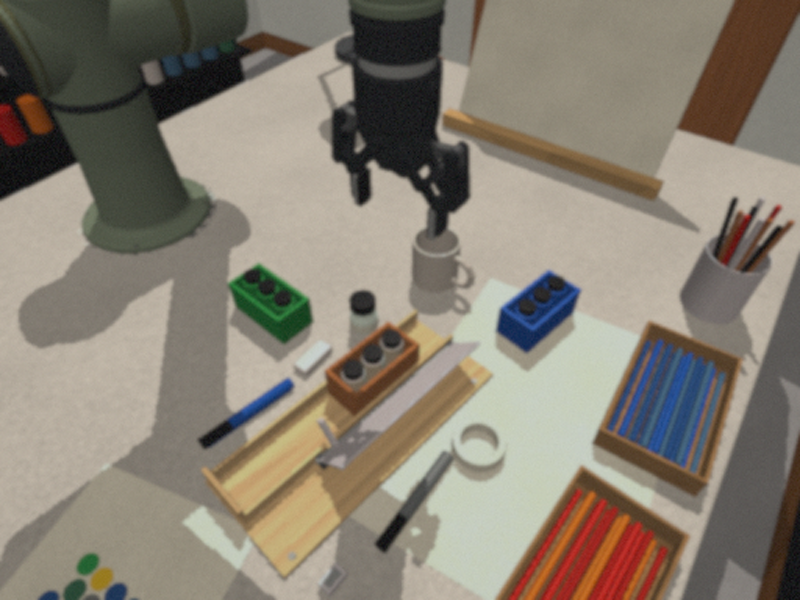

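View pics/side0b.png

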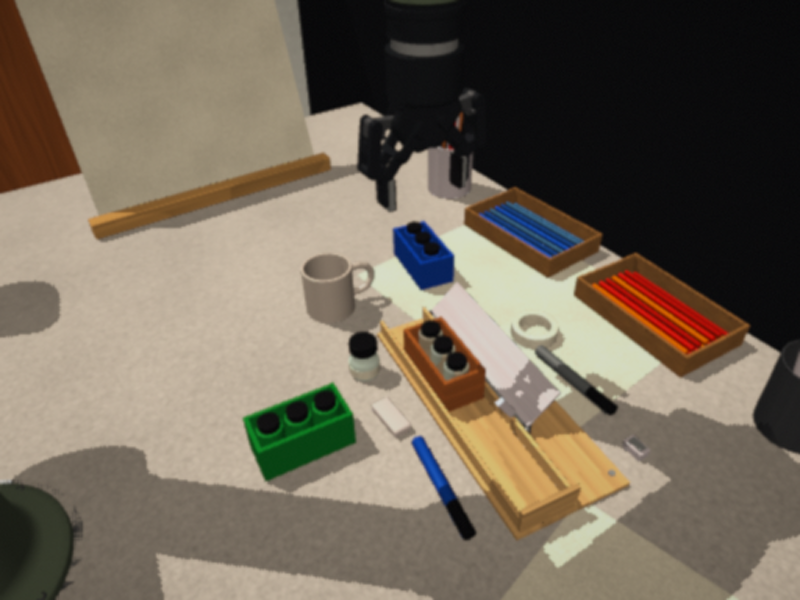

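The scene shows three racks: brown in the lane at scene (372,370), blue at (538,312) and green at (270,302). The brown wooden one in the lane is the target. The end stop is at (225,490), the pedal at (400,410) and the tongue at (328,432). Next I measure the corners.

```bash
cat > h.py <<'E'
import numpy as np,cv2
from workcell import read_state,get_image,calibration
from scipy.spatial.transform import Rotation as R
np.set_printoptions(precision=4,suppress=True)
def ray(n,uv,st=None):
    c=calibration(n); d=np.array([(uv[0]-c["K"][0,2])/c["K"][0,0],(uv[1]-c["K"][1,2])/c["K"][1,1],1.])
    if n=="wrist":
        T=np.eye(4);T[:3,:3]=R.from_euler("xyz",st["eef_rot"],degrees=True).as_matrix();T[:3,3]=st["tool_pos"]
        T=T@c["mount"]; return T[:3,3],T[:3,:3]@d
    M=cv2.Rodrigues(c["rvec"])[0]; return -M.T@c["tvec"],M.T@d
def onz(n,uv,z,st=None):
    o,d=ray(n,uv,st); return o+d*(z-o[2])/d[2]
def proj(n,P):
    c=calibration(n); return cv2.projectPoints(np.float64(P).reshape(-1,3),c["rvec"],c["tvec"],c["K"],None)[0][:,0]
E
python3 - <<'E'
from h import *
s=.64
for t,n,p,z in [("B stop+y","scene",(285,575),.004),("B open+y","scene",(491,376),.006),("B open-y","scene",(415,315),.026),
 ("stop-y","scene",(205,470),.04),("stop+y top","scene",(243,516),.04),
 ("B stop+y","side",(629,487),.006),("stop-y base","side",(520,534),0),
 ("cap1","scene",(352,370),.067),("cap2","scene",(373,353),.067),("cap3","scene",(392,340),.067),
 ("cap1","side",(457,361),.067),("cap2","side",(443,344),.067),("cap3","side",(431,329),.067)]:
    print(t,n,onz(n,np.array(p)*s,z)[:2])
st=read_state(); i=get_image("wrist"); cv2.imwrite("pics/w0.png",cv2.resize(i[...,::-1],(800,600),interpolation=cv2.INTER_CUBIC))
a=cv2.imread("pics/scene0.png")[190:384,110:340];b=cv2.imread("pics/side0.png")[170:360,220:440]
cv2.imwrite("pics/cr.png",np.vstack([cv2.resize(a,(650,300),interpolation=cv2.INTER_CUBIC),cv2.resize(b,(650,300),interpolation=cv2.INTER_CUBIC)]))
E
```

```text
B stop+y scene [ 0.6203 -0.2865]
B open+y scene [0.667  0.0469]
B open-y scene [0.535  0.0606]
stop-y scene [ 0.4881 -0.266 ]
stop+y top scene [ 0.5583 -0.2759]
B stop+y side [ 0.6134 -0.2923]
stop-y base side [ 0.4835 -0.2661]
cap1 scene [ 0.5453 -0.0848]
cap2 scene [ 0.5497 -0.0502]
cap3 scene [ 0.5562 -0.0203]
cap1 side [ 0.5389 -0.0844]
cap2 side [ 0.5428 -0.0512]
cap3 side [ 0.5468 -0.0203]
```

View pics/w0.png

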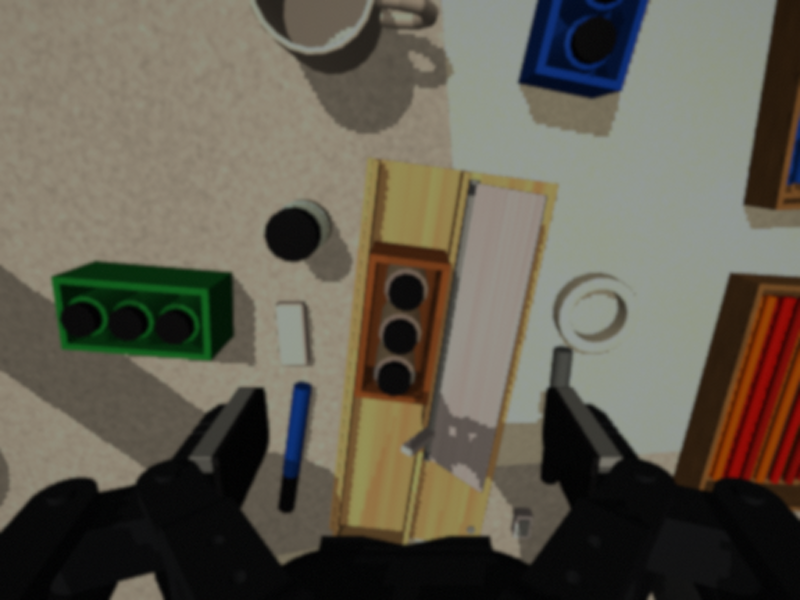

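The wrist view shows the lane from above. The brown rack is at (405,325), the pedal at (490,320) and the tongue at (418,440). The base's open-end corners are at about (371,158) and (556,183). I fit the edges and caps from this image.

Run:
```python
from h import *
st=read_state(); i=cv2.resize(cv2.imread("pics/w0.png"),(512,384),interpolation=cv2.INTER_AREA)
h=cv2.cvtColor(i,cv2.COLOR_BGR2HSV)
m=((h[...,0]>12)&(h[...,0]<28)&(h[...,1]>85)&(h[...,2]>90)).astype(np.uint8)
n,l,s,c=cv2.connectedComponentsWithStats(m); 
L=[];Rr=[]
for r in range(125,335,5):
    x=np.where(m[r,200:370])[0]+200
    if len(x): L.append((x[0],r)); Rr.append((x[-1],r))
for nm,pts,z in(("left",L,.026),("right",Rr,.006)):
    P=np.array([onz("wrist",(p[0]+(-.5 if nm=="left" else .5),p[1]),z,st)[:2] for p in pts])
    for _ in range(4):
        vx,vy,x0,y0=cv2.fitLine(np.float32(P),cv2.DIST_HUBER,0,1e-6,1e-6).ravel()
        d=(P[:,0]-x0)*-vy+(P[:,1]-y0)*vx; k=abs(d)<max(.0015,1.5*np.median(abs(d))); P=P[k]
    print(nm,len(P),"deg",np.degrees(np.arctan2(-abs(vy),-np.sign(vx*vy)*abs(vx))),"x at y=-.1:",x0+vx/vy*(-.1-y0), "res",np.std(d))
# top edge
T=[]
for cc in range(242,352,4):
    y=np.where(m[90:140,cc])[0]
    if len(y): T.append((cc,y[0]+90-.5,*onz("wrist",(cc,y[0]+89.5),.006,st)[:2]))
print(np.array(T)[::2])
# caps
g=((h[...,2]<45)).astype(np.uint8)[150:260,235:285]
n,l,s,c=cv2.connectedComponentsWithStats(g)
for k in range(1,n):
    if s[k,4]>150: print("cap",c[k]+[235,150],s[k,2:],onz("wrist",c[k]+[235,150],.067,st))
cv2.imwrite("pics/m.png",m*255)
for u in [(371,158),(556,183),(333,530),(483,540),(405,448),(345,528)]:print(u,onz("wrist",np.array(u)*.64,.006,st)[:2],onz("wrist",np.array(u)*.64,.026,st)[:2],onz("wrist",np.array(u)*.64,.05,st)[:2])
```

```text
left 42 deg -97.60425 x at y=-.1: 0.4995408 res 0.0004324298368193512
right 42 deg -97.420204 x at y=-.1: 0.64403784 res 0.0004951361924101891
[[242.     101.5      0.5293   0.0725]
 [250.     102.5      0.5386   0.0714]
 [258.     103.5      0.5479   0.0703]
 [266.     104.5      0.5572   0.0692]
 [274.     105.5      0.5665   0.0681]
 [282.     106.5      0.5759   0.0669]
 [290.     108.5      0.5853   0.0647]
 [298.     109.5      0.5947   0.0636]
 [306.     114.5      0.6043   0.0579]
 [314.     111.5      0.6135   0.0613]
 [322.     113.5      0.623    0.0591]
 [330.     113.5      0.6324   0.0591]
 [338.     115.5      0.642    0.0568]
 [346.     116.5      0.6515   0.0557]]
cap [259.5951 187.0395] [ 22  23 405] [ 0.5498 -0.0129  0.067 ]
cap [255.5561 215.5134] [ 21  22 374] [ 0.5455 -0.0452  0.067 ]
cap [253.5465 242.6086] [ 28  21 419] [ 0.5431 -0.0778  0.067 ]
(371, 158) [0.524  0.0729] [0.5254 0.0732] [0.5271 0.0736]
(556, 183) [0.6631 0.055 ] [0.657  0.0563] [0.6496 0.0578]
(333, 530) [ 0.4803 -0.2698] [ 0.4841 -0.2508] [ 0.4886 -0.228 ]
(483, 540) [ 0.6251 -0.2815] [ 0.621  -0.2619] [ 0.6161 -0.2384]
(405, 448) [ 0.5495 -0.1779] [ 0.5495 -0.1639] [ 0.5495 -0.1471]
(345, 528) [ 0.492  -0.2674] [ 0.4951 -0.2485] [ 0.4989 -0.2259]
```

Dock: origin ≈ (0.532, −0.147), heading −97.5°. The rack is at dock x ≈ −0.103, y ≈ 0, and the tongue and base width both agree with this. Next I turn the tool 7.5° and move above dock (−0.182, +0.030).

send_rows:
  commands:
    - {"x":0.0295,"y":0.036,"z":0,"roll":0,"fingers":0.075}
    - {"x":0,"y":0,"z":0.03,"roll":0.131,"fingers":0.075}
    - {"x":0,"y":0,"z":0.05,"roll":0,"fingers":0.075}
    - {"x":0,"y":0,"z":0.05,"roll":0,"fingers":0.075}
    - {"x":0,"y":0,"z":0,"roll":0,"fingers":0.075}

```text
time: 0.78
tool_pos: [0.5866, 0.0304, 0.0972]
eef_rot: [-179.9, 0.0, 82.2]
wrist_force: [-0.9, 0.5, 0.2]
width: 0.0748
```

```bash
cat >> h.py <<'E'
a=np.radians(-97.5);dx=np.array([np.cos(a),np.sin(a),0]);dy=np.array([-dx[1],dx[0],0]);dz=np.array([0,0,1.]);O=np.array([.5319,-.1469,0])
D=np.array([dx,dy,dz])
def dock(p): return D@(np.asarray(p)-O)
def world(q): return O+D.T@np.asarray(q)
def show():
    s=read_state();print(s["time"],"dock",dock(s["tool_pos"]),"rot",s["eef_rot"],"F",D@s["wrist_force"],"w",s["width"]);return s
E
python3 - <<'E'
from h import *
show()
i=get_image("side");j=get_image("scene")
f=lambda i,a,b,c,d:cv2.resize(i[a:b,c:d,::-1],(400,600),interpolation=cv2.INTER_CUBIC)
cv2.imwrite("pics/s1.png",np.hstack([f(i,90,300,240,380),f(j,130,340,180,320)]))
E
```

```text
0.775 dock [-0.1829  0.0311  0.0972] rot [-179.9371    0.0112   82.2213] F [-0.3606 -0.909   0.1546] w 0.07484445684300514
```

View pics/s1.png

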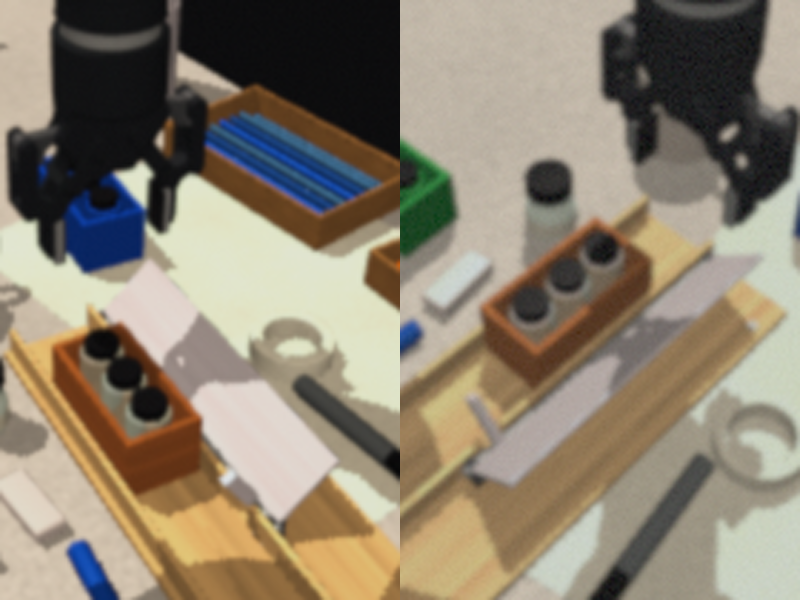

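Both fingers are where planned: one lines up with the lane behind the rack, the other is above the pedal's far end. I descend in steps and watch the force.

send_rows:
  commands:
    - {"x":0.0,"y":0.0,"z":0.03,"roll":0,"fingers":0.075}
    - {"x":0,"y":0,"z":0.01,"roll":0,"fingers":0.075}
    - {"x":0,"y":0,"z":0.01,"roll":0,"fingers":0.075}
    - {"x":0,"y":0,"z":0.01,"roll":0,"fingers":0.075}

```text
time: 1.38
tool_pos: [0.5992, 0.0294, 0.05]
eef_rot: [178.6, -0.1, 82.2]
wrist_force: [-0.2, 0.4, 1.4]
width: 0.0751
```

```bash
python3 -c "
from h import *
show()"
```

```text
1.375 dock [-0.1835  0.0437  0.05  ] rot [178.6408  -0.0767  82.2171] F [-0.3658 -0.2252  1.356 ] w 0.07509966132451588
```

send_rows:
  commands:
    - {"x":0.0,"y":0.0,"z":0.0,"roll":0,"fingers":0.075}
    - {"x":0,"y":0,"z":0.0,"roll":0,"fingers":0.075}

```text
time: 1.62
tool_pos: [0.5993, 0.0293, 0.0502]
eef_rot: [178.6, -0.1, 82.2]
wrist_force: [0.7, 0.8, -0.0]
width: 0.0753
```

```bash
python3 -c "
from h import *
s=show();print(s['joint_pos'],s['moment'],s['effort'])
i=get_image('side')
j=get_image('scene')
f=lambda i,a,b,c,d:cv2.resize(i[a:b,c:d,::-1],(400,600),interpolation=cv2.INTER_CUBIC)
cv2.imwrite('pics/s2.png',np.hstack([f(i,90,300,240,380),f(j,130,340,200,340)]))"
```

```text
1.625 dock [-0.1835  0.0438  0.0502] rot [178.6359  -0.0779  82.2124] F [-0.8503  0.5807 -0.0083] w 0.07526351889517922
[ -4.24    32.8203 -17.7249  38.0885  -0.0067  93.5485] [-0.0191  0.0335 -0.0099] [ -0.0024 -51.7234  21.274   -0.1965  -0.0006   0.    ]
```

View pics/s2.png

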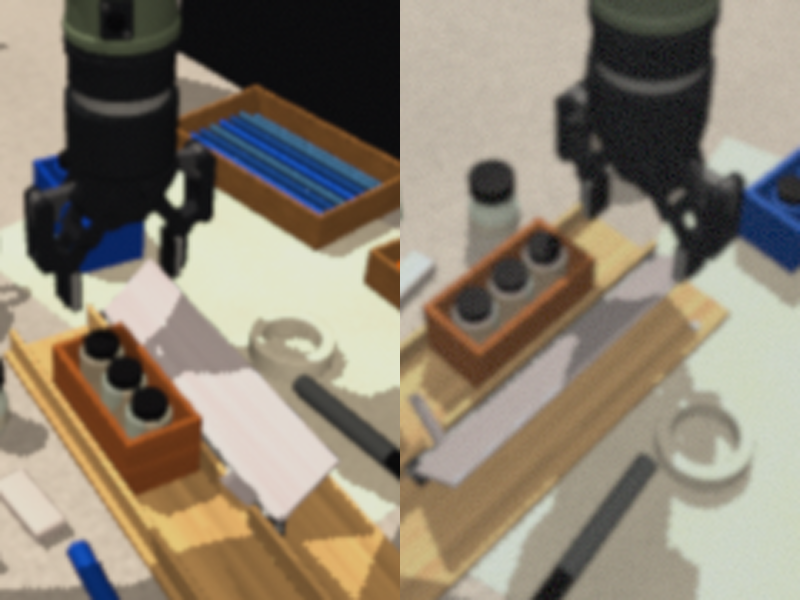

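Nothing has been touched yet: the rack is unmoved and the gate shut. But the tool drifted 13 mm towards +y during the faster descent. I back up, correct it and go slower.

send_rows:
  commands:
    - {"x":0.0,"y":0.0,"z":-0.02,"roll":0,"fingers":0.075}
    - {"x":0,"y":0.0,"z":0.0,"roll":0,"fingers":0.075}

```text
time: 1.98
tool_pos: [0.5989, 0.0294, 0.0707]
eef_rot: [178.6, -0.1, 82.2]
wrist_force: [-0.6, -0.6, -0.7]
width: 0.0749
```

send_rows:
  commands:
    - {"x":0.0,"y":-0.013,"z":0,"roll":0,"fingers":0.075}
    - {"x":0,"y":0.0,"z":0.0,"roll":0,"fingers":0.075}

```text
time: 2.22
tool_pos: [0.584, 0.0313, 0.0693]
eef_rot: [178.7, -0.1, 82.2]
wrist_force: [-1.0, 0.8, 0.2]
width: 0.0749
```

```bash
python3 -c "
from h import *
s=show();print(s['joint_pos'])"
```

```text
2.225 dock [-0.1835  0.0284  0.0693] rot [178.734   -0.0717  82.2142] F [-0.6539 -1.1082  0.1943] w 0.07491875437003603
[ -4.1532  30.179  -19.1242  39.4289  -0.0086  93.6333]
```

send_rows:
  commands:
    - {"x":0.0,"y":0.0,"z":0.008,"roll":0,"fingers":0.075}
    - {"x":0,"y":0.0,"z":0.0,"roll":0,"fingers":0.075}

```text
time: 2.48
tool_pos: [0.5835, 0.0314, 0.06]
eef_rot: [178.8, -0.1, 82.2]
wrist_force: [0.5, 0.6, -0.1]
width: 0.0749
```

send_rows:
  commands:
    - {"x":0.0,"y":0.0,"z":0.008,"roll":0,"fingers":0.075}
    - {"x":0,"y":0.0,"z":0.0,"roll":0,"fingers":0.075}

```text
time: 2.72
tool_pos: [0.5836, 0.0314, 0.0508]
eef_rot: [178.8, -0.1, 82.2]
wrist_force: [0.6, 0.0, -0.3]
width: 0.0748
```

```bash
python3 -c "
from h import *
s=show();print(s['joint_pos'])"
```

```text
2.725 dock [-0.1835  0.028   0.0508] rot [178.8356  -0.0659  82.2147] F [-0.0912  0.5765 -0.3091] w 0.07479483221980204
[ -4.153   31.5593 -19.9927  37.2817  -0.008   93.6329]
```

send_rows:
  commands:
    - {"x":0.0,"y":0.0,"z":0.006,"roll":0,"fingers":0.075}
    - {"x":0,"y":0.0,"z":0.006,"roll":0,"fingers":0.075}
    - {"x":0,"y":0.0,"z":0.0,"roll":0,"fingers":0.075}

```text
time: 3.1
tool_pos: [0.5842, 0.0313, 0.0381]
eef_rot: [178.8, -0.1, 82.2]
wrist_force: [-1.7, 0.9, 2.2]
width: 0.0749
```

send_rows:
  commands:
    - {"x":0.0,"y":0.0,"z":0.006,"roll":0,"fingers":0.075}
    - {"x":0,"y":0.0,"z":0.006,"roll":0,"fingers":0.075}
    - {"x":0,"y":0.0,"z":0.0,"roll":0,"fingers":0.075}

```text
time: 3.48
tool_pos: [0.5861, 0.0311, 0.0265]
eef_rot: [178.6, -0.1, 82.2]
wrist_force: [-0.9, -0.3, 3.2]
width: 0.0751
```

```bash
python3 -c "
from h import *
s=show();print(s['joint_pos'],s['moment'])"
```

```text
3.475 dock [-0.1836  0.0305  0.0265] rot [178.6219  -0.0765  82.2109] F [ 0.4501 -0.847   3.1673] w 0.07509516445199932
[ -4.1572  33.5237 -20.9182  34.1779  -0.0109  93.6327] [-0.0525  0.101  -0.0325]
```

The pedal is in contact at about 3 N. I go down another 13 mm in slow steps.

send_rows:
  commands:
    - {"x":0.0,"y":-0.001,"z":0.006,"roll":0,"fingers":0.075}
    - {"x":0,"y":-0.001,"z":0.006,"roll":0,"fingers":0.075}
    - {"x":0,"y":0.0,"z":0.0,"roll":0,"fingers":0.075}

```text
time: 3.85
tool_pos: [0.5869, 0.0311, 0.015]
eef_rot: [178.3, -0.1, 82.2]
wrist_force: [0.0, -1.0, 5.5]
width: 0.075
```

```bash
python3 -c "
from h import *
s=show();print(s['joint_pos'],s['moment'])
i=get_image('side')
j=get_image('scene')
cv2.imwrite('pics/j3.png',j[...,::-1]);cv2.imwrite('pics/i3.png',i[...,::-1])
f=lambda i,a,b,c,d:cv2.resize(i[a:b,c:d,::-1],(400,600),interpolation=cv2.INTER_CUBIC)
cv2.imwrite('pics/s3.png',np.hstack([f(i,120,330,240,380),f(j,130,340,180,320)]))
for y,z in((18,50),):
  pass
L=np.hypot(22,32);a0=np.arctan2(32,-22)
for t in(0,.5,.6,.65,.7,.75):
  a=a0-t; p=world([0,.04+L*np.cos(a)/1e3,.018+L*np.sin(a)/1e3]); ph=.75-t
  q=world([.025,.04+.058*np.cos(ph)-.002*np.sin(ph),.018+.058*np.sin(ph)+.002*np.cos(ph)])
  pi=np.vstack([proj('side',p),proj('side',q)]);pj=np.vstack([proj('scene',p),proj('scene',q)])
  print(t,((pi-[240,120])*[400/140,600/210]).ravel(),((pj-[180,130])*[400/140,600/210]+[400,0]).ravel())
"
```

```text
3.85 dock [-0.1837  0.0313  0.015 ] rot [178.3357  -0.0828  82.207 ] F [1.0139 0.1692 5.5119] w 0.07495480825571481
[ -4.1482  34.3525 -21.583   32.3984  -0.0231  93.6457] [-0.0388 -0.1217 -0.0056]
0 [226.5291 390.4407 336.2766 372.9653] [470.2221 393.0143 506.8325 479.2551]
0.5 [251.9451 373.31   349.8427 392.3086] [488.3368 405.2715 527.0555 515.0212]
0.6 [257.2085 371.0082 350.3079 397.6373] [492.5223 409.0132 529.2577 520.73  ]
0.65 [259.8155 370.0213 350.2591 400.4402] [494.6503 411.0191 530.1079 523.3488]
0.7 [262.3966 369.1471 350.0245 403.3256] [496.7938 413.108  530.7895 525.8022]
0.75 [264.9449 368.3875 349.6063 406.2862] [498.9467 415.2743 531.3021 528.0847]
```

View pics/s3.png

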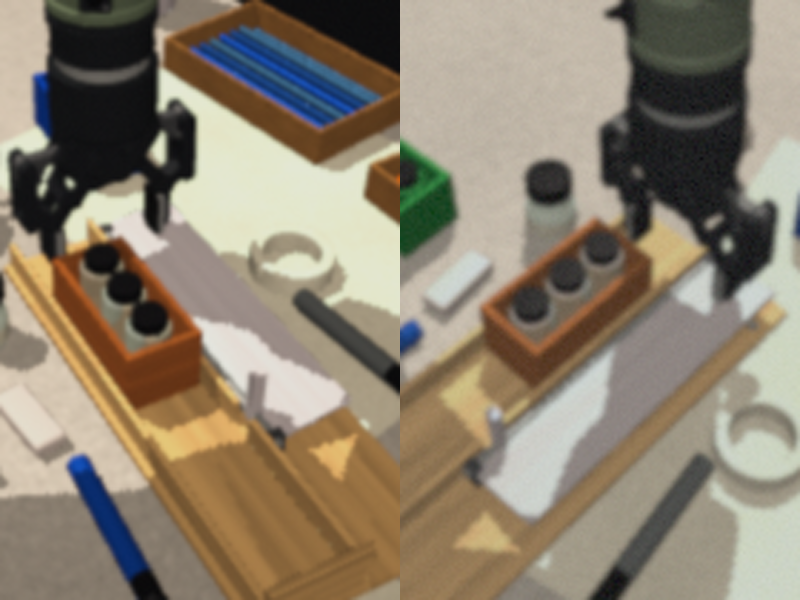

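The gate is open at about 0.63 rad: tongue tip at side (258,373) and pedal corner at (348,400) match the 0.60–0.65 prediction. The push finger is in the lane behind the rack. I start pushing with a small step and watch z and y.

send_rows:
  commands:
    - {"x":-0.008,"y":0,"z":0.0005,"roll":0,"fingers":0.075}
    - {"x":-0.008,"y":0,"z":0.0005,"roll":0,"fingers":0.075}
    - {"x":-0.008,"y":0.0,"z":0.0,"roll":0,"fingers":0.075}
    - {"x":0,"y":0.0,"z":0.0,"roll":0,"fingers":0.075}

```text
time: 4.45
tool_pos: [0.5822, 0.0079, 0.014]
eef_rot: [178.5, -0.4, 82.3]
wrist_force: [-0.9, 1.0, 4.3]
width: 0.0748
```

```bash
python3 -c "
from h import *
s=show()"
```

```text
4.45 dock [-0.16    0.0297  0.014 ] rot [178.4744  -0.3547  82.3144] F [-0.8829 -0.9923  4.3373] w 0.07481812941500399
```

send_rows:
  commands:
    - {"x":-0.008,"y":0.0005,"z":0.0,"roll":0,"fingers":0.075}
    - {"x":-0.008,"y":0,"z":0.0,"roll":0,"fingers":0.075}
    - {"x":-0.008,"y":0.0,"z":0.0,"roll":0,"fingers":0.075}
    - {"x":0,"y":0.0,"z":0.0,"roll":0,"fingers":0.075}

```text
time: 4.95
tool_pos: [0.5787, -0.015, 0.0141]
eef_rot: [178.5, -0.7, 82.4]
wrist_force: [0.1, 0.2, 4.9]
width: 0.0751
```

```bash
python3 -c "
from h import *
s=show()"
```

```text
4.95 dock [-0.1368  0.0292  0.0141] rot [178.5447  -0.6667  82.3865] F [-0.2289  0.0855  4.8767] w 0.07508593085530654
```

```bash
python3 -c "
from h import *
s=show()
i=get_image('side')
j=get_image('scene')
f=lambda i,a,b,c,d:cv2.resize(i[a:b,c:d,::-1],(400,600),interpolation=cv2.INTER_CUBIC)
cv2.imwrite('pics/s4.png',np.hstack([f(i,120,330,240,380),f(j,130,340,180,320)]))
for n in('side','scene'): print([np.round(onz(n,u,.067),4) for u in ()])
for x in(-.09,-.08,-.07,-.06):
  p=np.array([world([x,0,.067])]);print(x,((proj('side',p)-[240,120])*[400/140,600/210]).ravel(),((proj('scene',p)-[180,130])*[400/140,600/210]+[400,0]).ravel())
"
```

```text
4.95 dock [-0.1368  0.0292  0.0141] rot [178.5447  -0.6667  82.3865] F [-0.2289  0.0855  4.8767] w 0.07508593085530654
[]
[]
-0.09 [131.1741 291.1044] [553.5913 276.9459]
-0.08 [138.5879 300.3554] [542.599  285.7074]
-0.07 [146.1448 309.7849] [531.4384 294.6031]
-0.06 [153.8489 319.3981] [520.1056 303.636 ]
```

View pics/s4.png

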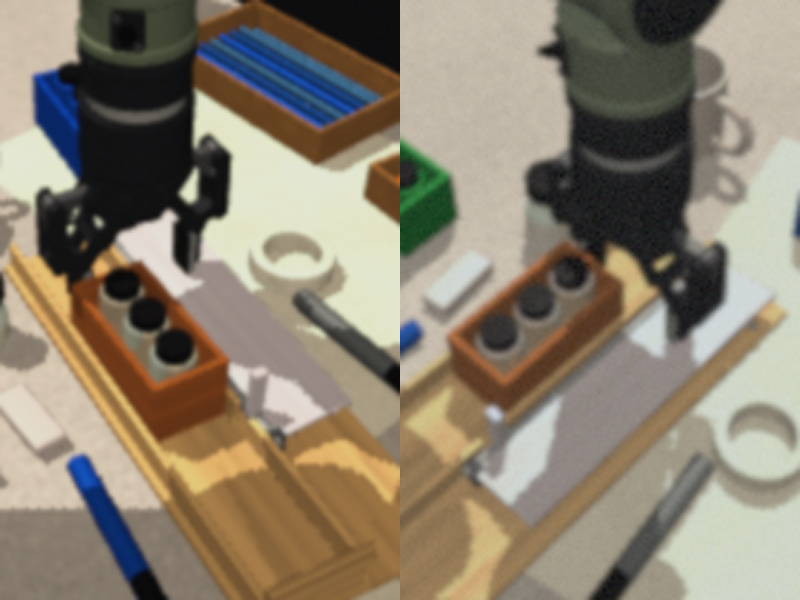

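The middle cap at side (147,312) puts the rack at x ≈ −0.07, as predicted, and the tongue tip at (258,372) still reads about 0.63 rad. I keep pushing.

send_rows:
  commands:
    - {"x":-0.008,"y":0.0005,"z":0.0,"roll":0,"fingers":0.075}
    - {"x":-0.008,"y":0,"z":0.0,"roll":0,"fingers":0.075}
    - {"x":-0.008,"y":0.0005,"z":0.0,"roll":0,"fingers":0.075}
    - {"x":-0.008,"y":0.0,"z":0.0,"roll":0,"fingers":0.075}

```text
time: 5.55
tool_pos: [0.5745, -0.0408, 0.0139]
eef_rot: [178.7, -1.5, 82.6]
wrist_force: [-1.0, 20.1, 11.8]
width: 0.0754
```

```bash
python3 -c "
from h import *
s=show()"
```

```text
5.55 dock [-0.1107  0.0284  0.0139] rot [178.6858  -1.5429  82.6166] F [-19.8464  -3.5758  11.7734] w 0.07535670395053172
```

The reaction jumped to 20 N with the rack front about 10 mm past the tongue plane. Pushing off-centre has probably yawed its corner into the tongue gap's far edge. I ease back slightly with the gate still held, and look.

send_rows:
  commands:
    - {"x":0.008,"y":0.0,"z":0.0,"roll":0,"fingers":0.075}
    - {"x":0.0,"y":0,"z":0.0,"roll":0,"fingers":0.075}

```text
time: 5.8
tool_pos: [0.5751, -0.0344, 0.0142]
eef_rot: [178.7, -1.4, 82.5]
wrist_force: [-0.5, 2.7, 5.2]
width: 0.075
```

```bash
python3 -c "
from h import *
s=show()
i=get_image('side')
j=get_image('scene')
f=lambda i,a,b,c,d:cv2.resize(i[a:b,c:d,::-1],(400,600),interpolation=cv2.INTER_CUBIC)
cv2.imwrite('pics/s5.png',np.hstack([f(i,150,318,264,376),f(j,190,358,170,282)]))
def P(q):
  p=np.array([world(q)]);return ((proj('side',p)-[264,150])*[400/112,600/168]).ravel(),((proj('scene',p)-[170,190])*[400/112,600/168]+[400,0]).ravel()
for x in(-.055,-.045,-.035):print(x,P([x,0,.067]),P([x+.055,.028,.056]),P([x+.055,-.028,.056]))
"
```

```text
5.8 dock [-0.1172  0.0281  0.0142] rot [178.7188  -1.3988  82.5178] F [-2.5845 -0.87    5.2435] w 0.07498648101887992
-0.055 (array([111.4826, 298.2013]), array([578.681 , 170.9705])) (array([215.4745, 365.7818]), array([535.443, 282.929])) (array([117.4861, 404.6585]), array([463.6514, 216.2748]))
-0.045 (array([121.3991, 310.5752]), array([564.1826, 182.5266])) (array([226.7811, 379.2551]), array([519.8074, 296.0291])) (array([128.0786, 418.9149]), array([448.1069, 228.2992]))
-0.035 (array([131.5137, 323.1962]), array([549.456 , 194.2646])) (array([238.321 , 393.0064]), array([503.9125, 309.3465])) (array([138.8958, 433.4737]), array([432.3154, 240.5147]))
```

View pics/s5.png

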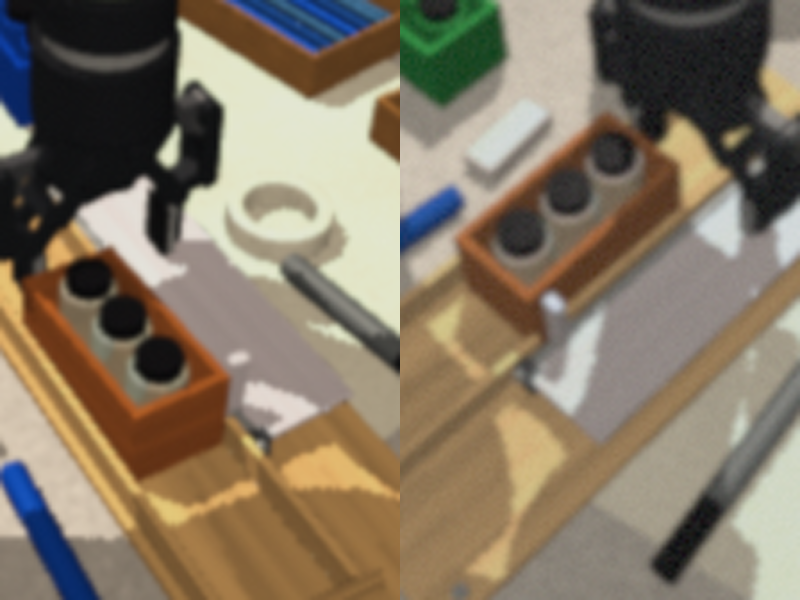

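The front of the rack has shifted towards +y, which fits a corner caught on the gap edge; the tongue is still clear. I move the push point to the +y side of centre so the rack yaws the other way. That also puts the pedal finger at y ≈ 0.09, still on the plate.

send_rows:
  commands:
    - {"x":0.006,"y":0.0,"z":0.0,"roll":0,"fingers":0.075}
    - {"x":0.0,"y":0.008,"z":0.0,"roll":0,"fingers":0.075}
    - {"x":0.0,"y":0.007,"z":0.0,"roll":0,"fingers":0.075}
    - {"x":0.0,"y":0,"z":0.0,"roll":0,"fingers":0.075}

```text
time: 6.4
tool_pos: [0.5886, -0.0331, 0.0134]
eef_rot: [179.0, -1.1, 82.4]
wrist_force: [-0.3, 1.5, 2.9]
width: 0.075
```

```bash
python3 -c "
from h import *
s=show()"
```

```text
6.4 dock [-0.1202  0.0414  0.0134] rot [179.0222  -1.1113  82.373 ] F [-1.4426 -0.5134  2.9085] w 0.07496303680276262
```

send_rows:
  commands:
    - {"x":0.0,"y":0.007,"z":0.0,"roll":0,"fingers":0.075}
    - {"x":-0.006,"y":0.0,"z":0.0,"roll":0,"fingers":0.075}
    - {"x":-0.005,"y":0.0,"z":0.0,"roll":0,"fingers":0.075}

```text
time: 6.78
tool_pos: [0.5953, -0.0429, 0.0133]
eef_rot: [179.0, -1.5, 82.4]
wrist_force: [-0.2, 15.0, 7.6]
width: 0.075
```

```bash
python3 -c "
from h import *
s=show()"
```

```text
6.775 dock [-0.1114  0.0493  0.0133] rot [178.9774  -1.4865  82.4415] F [-14.8436  -2.144    7.5838] w 0.07496843325906048
```

It stalls at the same rack position whichever point I push, so the rack itself is blocked. I ease off and check yaw and gap with the wrist camera.

send_rows:
  commands:
    - {"x":0.008,"y":0.0,"z":0.0,"roll":0,"fingers":0.075}
    - {"x":0.0,"y":0.0,"z":0.0,"roll":0,"fingers":0.075}

```text
time: 7.02
tool_pos: [0.5968, -0.036, 0.0137]
eef_rot: [178.9, -1.4, 82.4]
wrist_force: [0.5, 3.1, 3.1]
width: 0.0751
```

```bash
python3 -c "
from h import *
s=show()
i=get_image('wrist')
cv2.imwrite('pics/w6raw.png',i[...,::-1])
cv2.imwrite('pics/w6.png',cv2.resize(i[...,::-1],(800,600),interpolation=cv2.INTER_CUBIC))
"
```

```text
7.025 dock [-0.1184  0.0499  0.0137] rot [178.9149  -1.3886  82.3782] F [-3.1272  0.096   3.1297] w 0.07509390348782982
```

View pics/w6.png

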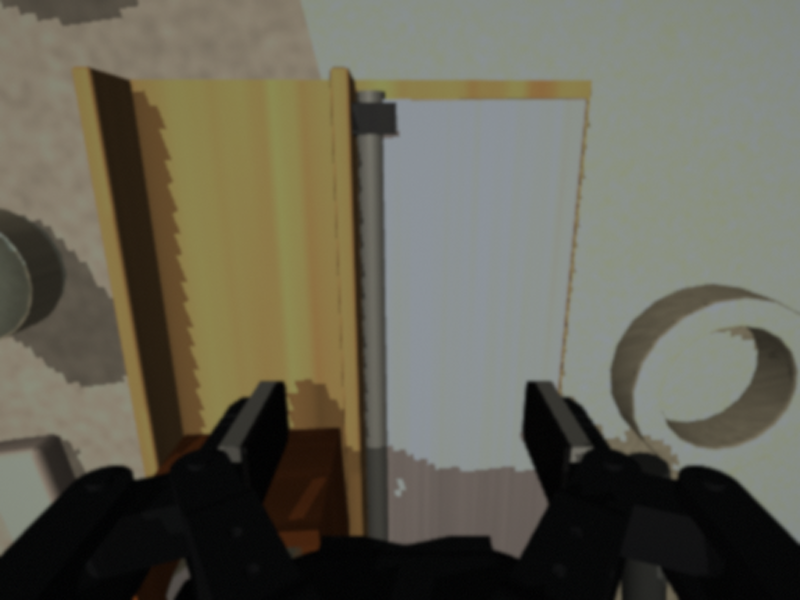

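```bash
python3 -c "
from h import *
s=show()
for u,z in [((340,430),.006),((290,432),.006),((183,435),.006),((320,533),.056),((285,533),.056),((205,435),.006),((265,382),.022),((265,382),.03),((285,382),.022),((527,382),.022),((333,68),.026),((590,82),.006),((357,530),.026),((341,430),.026)]:
  print(u,z,dock(onz('wrist',np.array(u)*.64,z,s)))
i=cv2.imread('pics/w6raw.png')[270:350,85:240]
cv2.imwrite('pics/w6c.png',cv2.convertScaleAbs(cv2.resize(i,(790,408),interpolation=cv2.INTER_CUBIC),alpha=2,beta=10))
"
```

```text
7.075 dock [-0.1183  0.0499  0.0137] rot [178.9136  -1.3943  82.3687] F [-1.6439 -0.9645  3.8688] w 0.07498602762559815
(340, 430) 0.006 [-0.1003  0.0263  0.006 ]
(290, 432) 0.006 [-0.0998  0.0082  0.006 ]
(183, 435) 0.006 [-0.0991 -0.0304  0.006 ]
(320, 533) 0.056 [-0.1005  0.0267  0.056 ]
(285, 533) 0.056 [-0.1007  0.0176  0.056 ]
(205, 435) 0.006 [-0.099  -0.0225  0.006 ]
(265, 382) 0.022 [-0.1275  0.0057  0.022 ]
(265, 382) 0.03 [-0.1314  0.0081  0.03  ]
(285, 382) 0.022 [-0.1274  0.0119  0.022 ]
(527, 382) 0.022 [-0.1266  0.0883  0.022 ]
(333, 68) 0.026 [-0.2166  0.0314  0.026 ]
(590, 82) 0.006 [-0.2164  0.1051  0.006 ]
(357, 530) 0.026 [-0.0743  0.0332  0.026 ]
(341, 430) 0.026 [-0.1126  0.0293  0.026 ]
```

View pics/w6c.png

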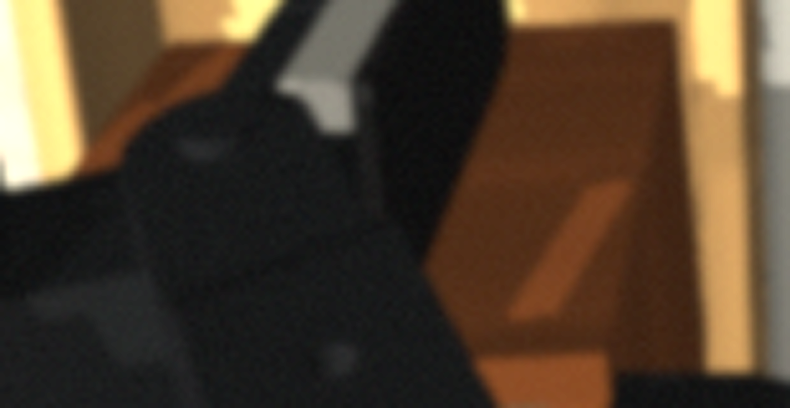

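The dock frame checks out again: wall end at (−0.2166, 0.031), base corner at (−0.2164, 0.105). The rack's rear edge sits at x ≈ −0.100, with its −y corner on the −y wall and about 0.02 rad CCW yaw, so its front +y corner is caught on the gap edge. To free it, I push near the +y side of the rear face and drag that end towards +y. First I narrow the fingers to 60 mm and raise the tool to match.

send_rows:
  commands:
    - {"x":0.0,"y":0.0,"z":-0.002,"roll":0,"fingers":0.067}
    - {"x":0.0,"y":0.0,"z":-0.001,"roll":0,"fingers":0.06}
    - {"x":0.0,"y":0.0,"z":0,"roll":0,"fingers":0.06}

```text
time: 7.45
tool_pos: [0.5985, -0.0369, 0.0178]
eef_rot: [178.7, -1.4, 82.4]
wrist_force: [0.0, 0.8, 3.9]
width: 0.0602
```

```bash
python3 -c "
from h import *
s=show()
"
```

```text
7.45 dock [-0.1177  0.0516  0.0178] rot [178.7154  -1.353   82.3676] F [-0.7563 -0.0949  3.8622] w 0.060151990010477475
```

send_rows:
  commands:
    - {"x":-0.007,"y":-0.001,"z":0,"roll":0,"fingers":0.06}
    - {"x":-0.004,"y":0.001,"z":0,"roll":0,"fingers":0.06}
    - {"x":-0.002,"y":0.004,"z":0,"roll":0,"fingers":0.06}
    - {"x":-0.002,"y":0.004,"z":0,"roll":0,"fingers":0.06}

```text
time: 7.95
tool_pos: [0.5991, -0.0432, 0.0169]
eef_rot: [179.3, -2.6, 82.5]
wrist_force: [-2.2, 3.5, 4.6]
width: 0.0603
```

```bash
python3 -c "
from h import *
s=show()
"
```

```text
7.95 dock [-0.1116  0.0531  0.0169] rot [179.3155  -2.5735  82.5345] F [-3.1906 -2.6433  4.6025] w 0.060324512281963234
```

send_rows:
  commands:
    - {"x":-0.003,"y":0.004,"z":0,"roll":0,"fingers":0.06}
    - {"x":-0.003,"y":0.003,"z":0,"roll":0,"fingers":0.06}

```text
time: 8.2
tool_pos: [0.6021, -0.0484, 0.0156]
eef_rot: [179.7, -2.8, 82.6]
wrist_force: [-2.6, 5.5, 4.6]
width: 0.0602
```

```bash
python3 -c "
from h import *
s=show()
"
```

```text
8.2 dock [-0.1068  0.0568  0.0156] rot [179.6782  -2.7856  82.5578] F [-5.1184 -3.3177  4.615 ] w 0.06016800316511405
```

The rack advances at low force now, so the corner has come free. I keep pushing on the +y side.

send_rows:
  commands:
    - {"x":-0.006,"y":-0.001,"z":-0.001,"roll":0,"fingers":0.06}
    - {"x":-0.006,"y":-0.001,"z":-0.001,"roll":0,"fingers":0.06}

```text
time: 8.45
tool_pos: [0.5989, -0.0603, 0.0167]
eef_rot: [179.6, -2.9, 82.6]
wrist_force: [0.5, 3.9, 3.4]
width: 0.0601
```

```bash
python3 -c "
from h import *
s=show()
"
```

```text
8.45 dock [-0.0946  0.0551  0.0167] rot [179.6498  -2.8693  82.5988] F [-3.9789 -0.0315  3.4155] w 0.06010257455054066
```

send_rows:
  commands:
    - {"x":-0.008,"y":0,"z":-0.001,"roll":0,"fingers":0.06}
    - {"x":-0.008,"y":0,"z":-0.001,"roll":0,"fingers":0.06}
    - {"x":-0.008,"y":0,"z":0,"roll":0,"fingers":0.06}

```text
time: 8.82
tool_pos: [0.5956, -0.0858, 0.0177]
eef_rot: [179.6, -2.9, 82.6]
wrist_force: [1.1, 4.6, 5.3]
width: 0.0601
```

```bash
python3 -c "
from h import *
s=show()
"
```

```text
8.825 dock [-0.0689  0.0551  0.0177] rot [179.6302  -2.9168  82.573 ] F [-4.6999  0.488   5.2862] w 0.06009078477915444
```

send_rows:
  commands:
    - {"x":-0.008,"y":0,"z":-0.0005,"roll":0,"fingers":0.06}
    - {"x":-0.008,"y":0,"z":0,"roll":0,"fingers":0.06}
    - {"x":-0.008,"y":0,"z":-0.0005,"roll":0,"fingers":0.06}
    - {"x":-0.008,"y":0,"z":0,"roll":0,"fingers":0.06}

```text
time: 9.32
tool_pos: [0.5914, -0.1197, 0.0175]
eef_rot: [179.6, -3.0, 82.6]
wrist_force: [0.7, 5.4, 5.6]
width: 0.0599
```

```bash
python3 -c "
from h import *
s=show()
"
```

```text
9.325 dock [-0.0348  0.0554  0.0175] rot [179.5942  -2.9676  82.5614] F [-5.4679 -0.0326  5.5955] w 0.059925879316920526
```

send_rows:
  commands:
    - {"x":-0.008,"y":0,"z":-0.0005,"roll":0,"fingers":0.06}
    - {"x":-0.008,"y":0,"z":0,"roll":0,"fingers":0.06}
    - {"x":-0.007,"y":0,"z":0,"roll":0,"fingers":0.06}

```text
time: 9.7
tool_pos: [0.5883, -0.1438, 0.0169]
eef_rot: [179.6, -3.0, 82.6]
wrist_force: [0.3, 5.1, 5.6]
width: 0.0598
```

```bash
python3 -c "
from h import *
s=show()
"
```

```text
9.7 dock [-0.0105  0.0555  0.0169] rot [179.574   -3.0231  82.565 ] F [-5.1329 -0.3559  5.612 ] w 0.05984000578498921
```

send_rows:
  commands:
    - {"x":-0.005,"y":0,"z":-0.0005,"roll":0,"fingers":0.06}
    - {"x":-0.004,"y":0,"z":0,"roll":0,"fingers":0.06}

```text
time: 9.95
tool_pos: [0.5869, -0.1523, 0.0169]
eef_rot: [179.6, -3.2, 82.5]
wrist_force: [1.9, 14.1, 8.8]
width: 0.0601
```

```bash
python3 -c "
from h import *
s=show()
"
```

```text
9.95 dock [-0.0018  0.0553  0.0169] rot [179.5833  -3.22    82.537 ] F [-14.2705   0.046    8.7964] w 0.060069791144064834
```

The force rose to 14 N right at the predicted end-stop position. I press once more, then look before letting go.

send_rows:
  commands:
    - {"x":-0.004,"y":0,"z":0,"roll":0,"fingers":0.06}
    - {"x":0.0,"y":0,"z":0,"roll":0,"fingers":0.06}

```text
time: 10.2
tool_pos: [0.587, -0.1516, 0.0172]
eef_rot: [179.5, -3.8, 82.5]
wrist_force: [0.1, 0.6, 3.8]
width: 0.0603
```

```bash
python3 -c "
from h import *
s=show()
i=get_image('side');j=get_image('scene')
f=lambda i,a,b,c,d:cv2.resize(i[a:b,c:d,::-1],(400,600),interpolation=cv2.INTER_CUBIC)
cv2.imwrite('pics/s7.png',np.hstack([f(i,170,359,280,406),f(j,190,379,120,246)]))
def P(q):
  p=np.array([world(q)]);return ((proj('side',p)-[280,170])*400/126).ravel(),((proj('scene',p)-[120,190])*400/126+[400,0]).ravel()
print('midcap',P([.06,0,.067]),P([.065,0,.067]));print('front',P([.12,.028,.056]),P([.12,-.028,.056]))
"
```

```text
10.2 dock [-0.0025  0.0552  0.0172] rot [179.5438  -3.8426  82.548 ] F [-0.5876  0.0334  3.8432] w 0.06032570934937091
midcap (array([161.4136, 342.7174]), array([556.1196, 280.6497])) (array([166.9863, 349.6709]), array([548.3813, 286.8176]))
front (array([276.6083, 423.5535]), array([495.7501, 405.1296])) (array([181.3764, 468.1264]), array([433.7617, 332.6794]))
```

View pics/s7.png

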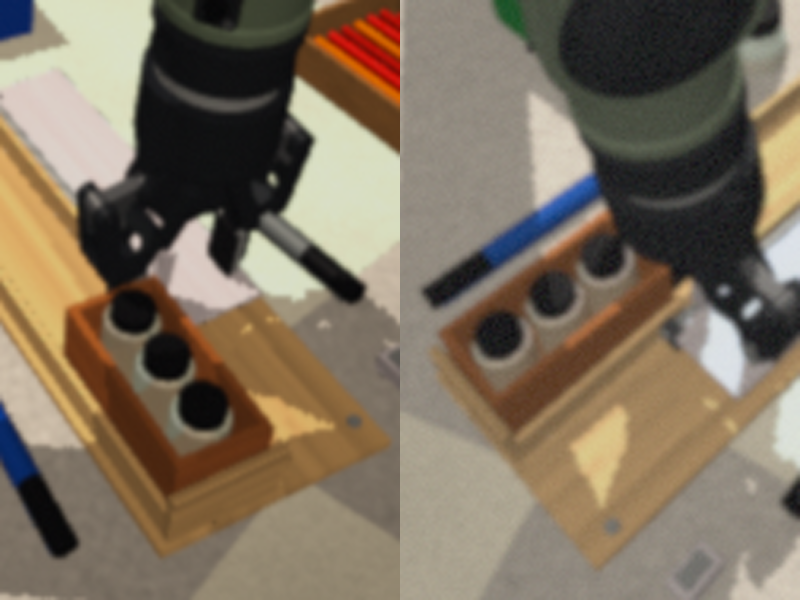

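The middle cap at side (167,357) and scene (554,296) fits rack x ≈ 0.065, flush with the end stop. I back the fingers off with the gate still held, then lift away.

send_rows:
  commands:
    - {"x":0.008,"y":0,"z":0.0005,"roll":0,"fingers":0.06}
    - {"x":0.01,"y":-0.001,"z":0.0005,"roll":0,"fingers":0.06}
    - {"x":0.01,"y":0,"z":0.0005,"roll":0,"fingers":0.06}

```text
time: 10.68
tool_pos: [0.5896, -0.1274, 0.0174]
eef_rot: [179.5, -3.3, 82.3]
wrist_force: [-0.4, -3.1, 3.7]
width: 0.0598
```

send_rows:
  commands:
    - {"x":0.0,"y":0,"z":-0.01,"roll":0,"fingers":0.06}
    - {"x":0.0,"y":0,"z":-0.02,"roll":0,"fingers":0.06}
    - {"x":0.0,"y":0,"z":-0.03,"roll":0,"fingers":0.06}
    - {"x":0.0,"y":0,"z":-0.03,"roll":0,"fingers":0.06}
    - {"x":0.0,"y":0,"z":-0.03,"roll":0,"fingers":0.06}

```text
time: 11.3
tool_pos: [0.5817, -0.1292, 0.1368]
eef_rot: [-179.6, -3.7, 82.5]
wrist_force: [-0.2, 0.5, -0.3]
width: 0.0602
```

send_rows:
  commands:
    - {"x":0.03,"y":0,"z":-0.03,"roll":0,"fingers":0.06}
    - {"x":0.03,"y":0,"z":-0.02,"roll":0,"fingers":0.06}
    - {"x":0.0,"y":0,"z":0,"roll":0,"fingers":0.06}

```text
time: 11.68
tool_pos: [0.5894, -0.0715, 0.1948]
eef_rot: [-179.7, -3.8, 82.5]
wrist_force: [0.0, -0.7, -1.4]
width: 0.0599
```

```bash
python3 -c "
from h import *
s=show()
i=get_image('side');j=get_image('scene')
f=lambda i,a,b,c,d:cv2.resize(i[a:b,c:d,::-1],(400,600),interpolation=cv2.INTER_CUBIC)
cv2.imwrite('pics/s8.png',np.hstack([f(i,170,359,280,406),f(j,190,379,120,246)]))
def P(q):
  p=np.array([world(q)]);return ((proj('side',p)-[280,170])*400/126).ravel(),((proj('scene',p)-[120,190])*400/126+[400,0]).ravel()
print('tip shut',P([0,.018,.05]),'pedal corner shut',P([.025,.081,.059]))
"
```

```text
11.675 dock [-0.0823  0.0471  0.1948] rot [-179.6546   -3.7691   82.5187] F [ 0.6541  0.0982 -1.4491] w 0.05993143476789562
tip shut (array([124.7149, 275.0929]), array([668.5007, 246.2064])) pedal corner shut (array([246.5474, 255.7185]), array([709.0819, 341.9342]))
```

View pics/s8.png

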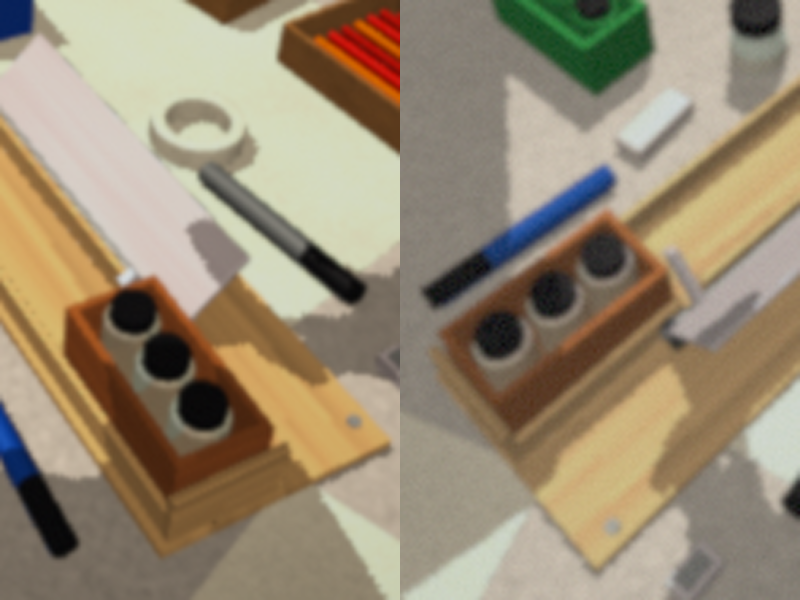

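The gate is shut: tongue tip at side (125,273) against a predicted (125,275). The rack is home and the arm is clear.

```bash
python3 -c "
from workcell import order
print(order.job_done())"
```

```text
the job is handed in; nothing more can be done
None
```

I pressed the pedal with one finger to hold the gate open and pushed the brown rack home with the other. Then I backed off, let the gate spring shut, lifted clear and handed in at about 12 s.

**Last checks:**
- **Rack:** it is level, and its caps fit dock x ≈ 0.065 to within 2–3 mm. The push force rose to 14 N at the end-stop position.
- **Gate:** the tongue tip is within about 2 px (side view) and 4 px (scene view) of its shut position, behind the rack.
- **Other things:** the markers, tape roll, eraser and sharpener look unmoved in the last pictures. The mug was outside that view, but nothing went near it.
- **Arm:** it is clear of everything.

**What went wrong on the way:**
- **Descent drift:** the tool moved 13 mm sideways during the first fast descent. I corrected this before touching anything.
- **Jam:** with the rack at x ≈ −0.045 it stuck, with a reaction of about 20 N, most likely because its front corner caught the edge of the tongue gap. I freed it by pushing near the +y side of its rear face, with the gate held throughout.
- **Gate angle:** I read about 0.63 rad from pictures before the jam. After it I only inferred the angle, about 0.7 rad, from finger height and pedal force.

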